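# Turn the indexed tablet stand one notch towards the mug

### The job

The tablet stand on the desk is locked in its middle notch. Pull its ring up, swing the stand to the first notch on the side where the coffee mug stands, feeling gently for the notch rather than jamming the pin, and let go so that the spring takes the pin fully home in that notch. Leave the other things on the desk where they are.

Things in the scene. Friction and masses are not known exactly. Their poses are not given: they have to be found in the camera images.
- stand: Low round steel tablet stand, 348 mm across, 6 mm thick, fixed to the desk. Origin on its upright turning axis at desk level, z up; -x points to the middle notch. A flat sloping tablet (215 x 150 mm, top 0.11 m above the desk) on an aluminium arm turns on it; the arm reaches out over an arc of notches and carries a pull ring with a spring pin. Tablet, arm and ring turn as one.
- notch_mid (a point): Middle notch, at plate-top height (20 mm). Notches are radial slots 11 mm wide in steel plates that form an arc 130 to 170 mm from the axis, tops 19 to 20 mm above the desk. Each side has two more: the first 0.42 to 0.62 rad from the middle, the second 0.46 rad beyond it. The side plates are set by hand: the exact angle is unknown, differs by side and must be seen or felt.
- swivel (a joint): Angle of the arm (rad): 0 in the middle notch, positive when the ring end swings towards the stand's +y, range -1.2 to 1.2. At angle q the pin and ring stand at x = -0.150 cos q, y = 0.150 sin q in the stand's frame. Turning takes about 2 N at the ring with the pin raised, 4 to 6 N with the pin rubbing on a plate; it stays where it is left. Side load on the pin: at most 30 N.
- plunger (a joint): How far ring and pin are pulled up (m): 0 fully home in a notch, 0.008 to 0.010 with the pin resting on a plate, above 0.0105 clear of the plates, stop at 0.015. A spring pulls it down: 8 N at 0, 12 N at 0.010, 14 N at the stop. The pin is 8 mm thick with a round tip and drops by itself when, with the ring let go, it slides over a notch.
- ring_top (a point): Centre of the bar at the top of the steel pull ring, 82.5 mm above the desk with the pin home, rising with it. The ring stands upright, its flat faces looking sideways along the swing; 38 mm across, 9 mm round bar, 20 mm hole. Take it from above, one finger on each face. Below it are a barrel 26 mm across, top at 44 mm, and the arm, 26 mm wide, top at 34 mm.
- mug: White coffee mug with a handle, 82 mm across, 95 mm high, origin at the centre of its foot. It stands well to the left or to the right of the stand: that is the side to turn to.
- pen_pot: Brass pen pot, 72 mm across, 100 mm high, with pens to 150 mm, on the other side. Origin at the centre of its foot. Bystander.
- paperweight: Glass paperweight 72 mm across and 44 mm high, between the robot and the stand. Bystander.
- notebook: Closed notebook 100 x 150 x 16 mm lying between the robot and the stand. Bystander.
- stapler: Stapler 140 x 36 x 37 mm. Bystander.
- hole_punch: Hole punch 100 x 110 x 50 mm. Bystander.
Things that resemble listed ones, but are neither listed nor needed, are in the scene too. Of the things like the mug, leave any that is purple or red; of the rest the larger one is meant.

How it is judged (in metres and radians):
On the way, in this order (a step that is already met when the one before it is completed fails the run):
1. the ring is pulled up until the pin is clear of the middle notch (value of joint plunger above 0.0102 m and value of joint swivel between -0.15 and 0.15 rad), for 0.05 s.
2. the arm is swung out of the middle towards the mug's side (((y of mug in the frame of stand above 0 m and value of joint swivel above 0.25 rad) or (y of mug in the frame of stand below 0 m and value of joint swivel below -0.25 rad))), for 0.05 s.
At the end, for the whole second after the job is handed in: The pin is home (within 3 mm of fully down) in the first notch on the mug's side (arm 0.37 to 0.68 rad from the middle on that side) and the arm is at rest (value of joint plunger below 0.003 m and velocity of joint swivel between -0.02 and 0.02 rad/s and ((y of mug in the frame of stand above 0 m and value of joint swivel between 0.37 and 0.68 rad) or (y of mug in the frame of stand below 0 m and value of joint swivel between -0.68 and -0.37 rad))); the robot touches nothing.
It fails at once if the pin is jammed against the index plates with more than 30 N (contact force between plunger_c0 and anything else above 30 N).
It fails at once if another thing on the desk is moved by more than 20 mm (distance of any of mug, pen_pot, paperweight, notebook, stapler, hole_punch from where it was at the start of the episode above 0.02 m).
It also fails if it takes over 45 s, if anything falls off the work surface, if the arm or the gripper's body presses on something with over 40 N, if the wrist force passes 120 N, or if a joint passes its speed limit or range.

### The arm

A 7-joint arm with a two-finger parallel gripper is mounted at the origin on the work surface. World frame = base frame: x ahead of the robot, y to its left, z up, the work surface at z = 0. Lengths are in mm, angles in rad, forces in N, time in s.
With the tool pointing down it reaches from about 400 to 875 mm from the base axis. Payload 4.4 kg.
Tool frame: the origin (TCP) lies midway between the tips of the shut fingers; the grasp point (between the pads) lies 19 mm behind it; z points along the fingers, y is the line along which they close (so a half turn about z gives the same grasp; the last joint's range is limited). The gripper opens to 85 mm and grips with 20 to 120 N. Pads are 22 mm wide; open, the fingers measure 114 mm over their backs; the gripper's body (76 mm by 85 mm) begins 54 mm behind the grasp point. The pads swing forward as they close: fully open they stand 13 mm farther back than shut.
Start: joints at [-1.412, 0.628, 0.038, 1.517, -0.027, 0.996, -0.02], TCP at [144.867, 633.665, 231.313] pointing down, gripper open.
Joint ranges: [-3.06, 3.06], [-0.37, 2.12], [-1.25, 1.32], [0.18, 2.47], [-1.1, 4.24], [0.23, 1.98], [-2.94, 2.94]. Speed limits (rad/s): [2.57, 2.57, 3.14, 3.14, 3.14, 3.14, 3.14].

### API

Orientations are given as [roll, pitch, yaw] about the fixed x, y, z axes, in that order (R = Rz(yaw) Ry(pitch) Rx(roll)).
In Python, from cell import ctrl, get_image, get_calibration gives the robot as it stands.
- The arm moves only by the shell command python3 -m creep 'ROWS'. ROWS is JSON, a list of rows, each an object of numbers: "dx", "dy", "dz": the shift along the world's x, y, z normalised to -1 to 1, where 1 is 0.4 m; "rx", "ry", "rz": the turn, a rotation vector about the world's x, y, z normalised to -1 to 1, where 1 is 2 pi rad; "grip": the closure, from -1 (fully open) to 1 (shut). A call has exactly 5 rows; each row is the pose to reach, as a shift and turn from the pose commanded when the call began, turning the shorter way round; what a row does not reach only later rows make up. A row lasts 1/8 s, in which the tool goes at most 62.5 mm and 10.7 degrees, less where a joint would pass 70% of its speed; a pose out of reach is approached as far as the arm can. A call with a number of a shift or a turn outside -1 to 1 is refused whole. A call with a gripper value outside its range is refused whole. The fingers move at their own pace and stop on an object; the grip force is fixed at half the most. Time passes only in rows, so rows that repeat a pose let the fingers close, or fill a call up. It gives the time, the measured TCP pose, the force, the opening and the grip force at its end, in the units of the state.
- ctrl.read_state(): the state, without advancing time (a new reading comes with each control period).
- get_image(name): name is "scene" or "side" or "wrist"; returns the picture (480x640x3 uint8, red, green, blue); there is no depth.
- get_calibration(name): a dict with "mtx" (3x3 intrinsics, pixels), "world_from_camera" (4x4, takes a point from camera to world coordinates). Camera axes: x right, y down, z forward; pixel columns grow to the right and rows downward; lengths in mm; the calibration is good to about 2 mm. A picture is of the moment at which its call begins: read the wrist's pose just before it. get_calibration takes no time and is no camera call; for the wrist camera it gives the pose at the moment of the call.
- ctrl.finish_job(): hands the job in; it is judged then, once.
The state is a dict: "clock": time; "qpos": joint angles; "qd": joint speeds; "tau": joint torques, N m; "eef_pos": TCP position; "tool_rot": TCP orientation; "force": force on the tool from outside, world axes, zero at the start; "torque": the same for the moment, N m; "width": finger opening in mm; "gripper_force": force on a finger pad.
Only numpy, scipy, OpenCV 4.12 (cv2) and the standard library are available. Lean on these libraries where they do the work, as an engineer would, in place of code of your own. Each camera call takes 0.05 s, during which the arm holds its last target. There are 200 camera calls.

## Working session

There is one attempt and no reset: what is moved stays moved. The work goes in short steps, Python scripts to look and compute and a shell command to move; the robot and the scene stay as the last step left them, time stands still between calls to the robot, and variables do not carry over. Pictures are saved under pics/ and viewed, at most 10 in all, crops included, and the job is handed in when it is done.

```bash
mkdir -p pics; ls; python3 - <<'E'
from cell import ctrl,get_image,get_calibration
import cv2,numpy as np
for n in ["scene","side"]:
    im=get_image(n); cv2.imwrite(f"pics/{n}0.png",im[:,:,::-1])
    c=get_calibration(n); print(n,np.round(c["mtx"],1).tolist(),np.round(c["world_from_camera"],3).tolist())
s=ctrl.read_state(); print({k:np.round(v,3).tolist() for k,v in s.items()})
E
```

```text
pics
scene [[447.7, 0.0, 312.1], [0.0, 447.7, 234.1], [0.0, 0.0, 1.0]] [[-0.797, 0.469, -0.381, 954.784], [0.604, 0.634, -0.483, 642.686], [0.015, -0.615, -0.788, 1073.63], [0.0, 0.0, 0.0, 1.0]]
side [[461.7, 0.0, 321.4], [0.0, 461.7, 236.5], [0.0, 0.0, 1.0]] [[0.862, -0.354, 0.364, 30.187], [-0.507, -0.575, 0.642, -740.306], [-0.018, -0.738, -0.675, 910.68], [0.0, 0.0, 0.0, 1.0]]
{'clock': 0.1, 'qpos': [-1.412, 0.629, 0.038, 1.518, -0.027, 0.996, -0.02], 'qd': [0.0, -0.001, -0.001, -0.003, -0.0, -0.001, 0.001], 'tau': [0.002, -56.452, 1.23, -19.397, 0.011, 0.006, -0.0], 'eef_pos': [144.748, 633.11, 230.478], 'tool_rot': [-3.14, 0.0, 2.917], 'force': [-0.499, -0.04, 0.051], 'torque': [-0.024, 0.029, -0.013], 'gripper_force': 0.0, 'width': 85.452}
```

View pics/scene0.png

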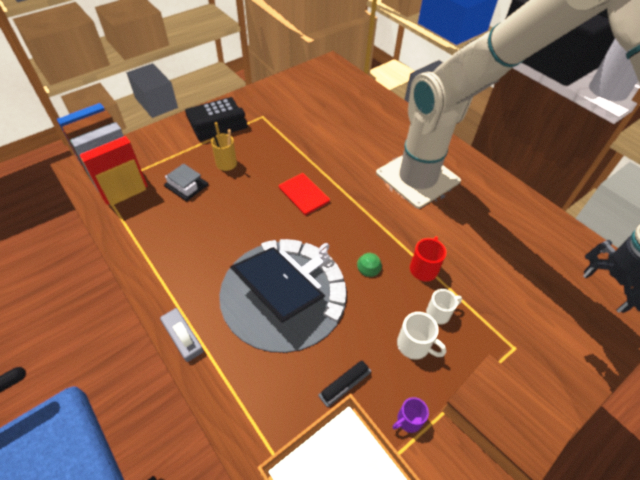

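View pics/side0.png

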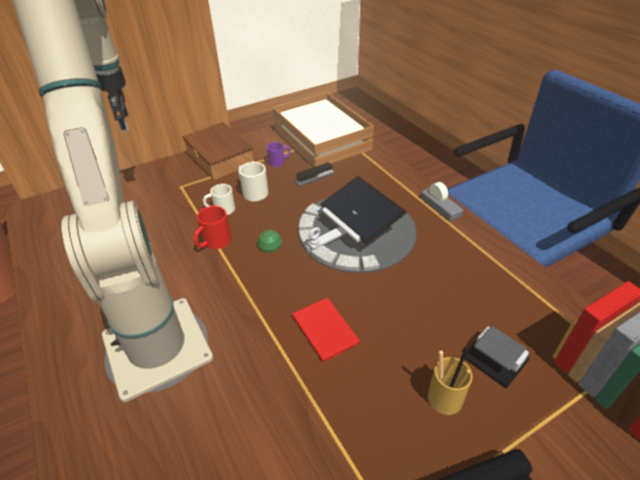

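The scene view has four mug-like things: large white (418,335), small white (443,306), red (428,258) and purple (411,415). Red and purple are excluded, and (418,335) is the larger white one, so it fits. The stand is at (283,293) and its ring at about (325,252); in the side view the ring is at about (314,238). I'll confirm this in an enlarged crop.

```bash
cat > h.py <<'E'
import numpy as np
from cell import get_calibration
def ray(n,u,v,C=None):
    c=C or get_calibration(n); T=np.array(c["world_from_camera"]); d=T[:3,:3]@np.linalg.solve(np.array(c["mtx"]),[u,v,1.]); return T[:3,3],d/np.linalg.norm(d)
def plane(n,u,v,z,C=None):
    o,d=ray(n,u,v,C); return o+d*(z-o[2])/d[2]
def tri(*rs):
    A=sum(np.eye(3)-np.outer(d,d) for o,d in rs); b=sum((np.eye(3)-np.outer(d,d))@o for o,d in rs)
    p=np.linalg.solve(A,b); return p,[float(np.linalg.norm(np.cross(d,p-o))) for o,d in rs]
E
python3 - <<'E'
import cv2,numpy as np
from h import *
a=cv2.imread("pics/scene0.png"); b=cv2.imread("pics/side0.png")
k=lambda i,x,y,w,h,s:cv2.resize(i[y:y+h,x:x+w],None,fx=s,fy=s,interpolation=cv2.INTER_CUBIC)
A=k(a,240,225,100,75,4); B=k(b,280,190,100,75,4); M=k(a,370,225,100,140,2); N=k(b,180,140,120,120,2)
C=np.zeros((600,800,3),np.uint8); C[:300,:400]=A; C[:300,400:]=B; C[300:580,:200]=M; C[300:540,400:640]=N
cv2.imwrite("pics/crop1.png",C)
for n,u,v in[("scene",418,350),("side",254,195),("scene",283,293),("side",358,229)]: print(n,plane(n,u,v,0).round())
print(tri(ray("scene",325,250),ray("side",310,236)))
E
```

```text
scene [446. 442.   0.]
side [436. 415.   0.]
scene [625. 101.   0.]
side [630.  98.  -0.]
(array([466.64397436,  87.97547789,  57.79880239]), [3.058458241160244, 3.058458241160209])
```

View pics/crop1.png

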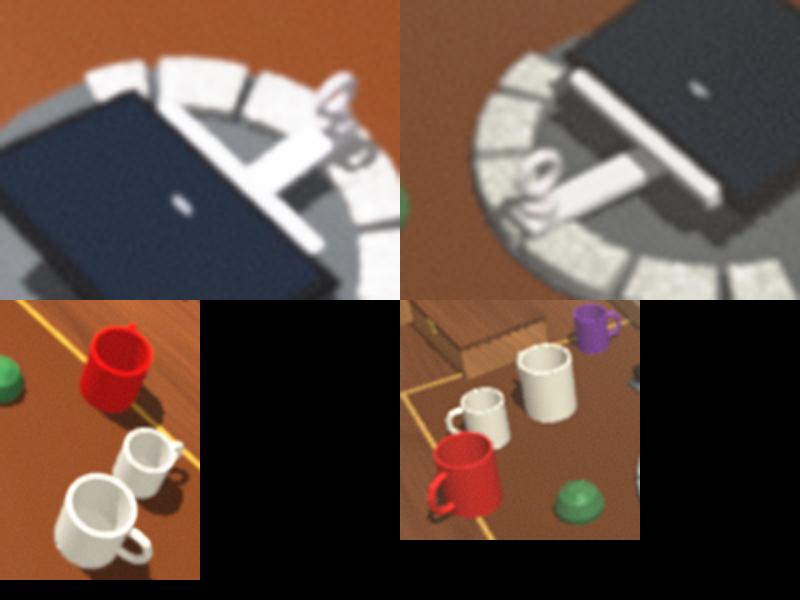

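The crop confirms it: the large white mug (scene (418,335)) is clearly bigger than the small white one, and both lie on the +y side of the stand. The ring hole's centre is at about scene (324.5,249) and side (315,233). Next I'll measure the disc, the ring and the notch gaps.

```bash
python3 - <<'E'
import cv2,numpy as np
from h import *
from scipy.optimize import least_squares
cs=[]
for n,box in[("scene",(205,230,360,360)),("side",(290,170,425,275))]:
    im=cv2.imread(f"pics/{n}0.png"); hsv=cv2.cvtColor(im,cv2.COLOR_BGR2HSV)
    m=((hsv[...,1]<110)|((hsv[...,0]>85)&(hsv[...,0]<135))).astype(np.uint8); q=np.zeros_like(m); x0,y0,x1,y1=box; q[y0:y1,x0:x1]=m[y0:y1,x0:x1]
    q=cv2.morphologyEx(q,cv2.MORPH_OPEN,np.ones((3,3)))
    c=max(cv2.findContours(q,0,1)[0],key=cv2.contourArea)[:,0]
    P=np.array([plane(n,u,v,5)[:2] for u,v in c])
    f=least_squares(lambda p:np.hypot(*(P-p).T)-174,[628,100],loss="soft_l1",f_scale=2)
    r=abs(np.hypot(*(P-f.x).T)-174); print(n,f.x.round(1),"inliers<4mm",(r<4).mean().round(2),len(P)); cs.append(f.x)
C=np.mean(cs,0); print("C",C)
for a,b in[((324.5,249),(315.2,233)),((325,245),(315,229.5))]:
    p,e=tri(ray("scene",*a),ray("side",*b)); print("ring",p.round(1),np.round(e,1),np.hypot(*(p[:2]-C)).round(1),np.arctan2(-(p[1]-C[1]),-(p[0]-C[0])).round(3))
# white plates polar profile on z=20
for n in["scene","side"]:
    im=cv2.cvtColor(cv2.imread(f"pics/{n}0.png"),cv2.COLOR_BGR2GRAY); c=get_calibration(n);T=np.linalg.inv(np.array(c["world_from_camera"]));K=np.array(c["mtx"])
    A=np.arange(-1.3,1.3,.02); v=[]
    for a in A:
        P=np.array([[C[0]-r*np.cos(a),C[1]+r*np.sin(a),19.5,1] for r in(140,147,154,161)]).T
        p=K@(T@P)[:3]; p=(p[:2]/p[2]).astype(np.float32); v.append(cv2.remap(im,p[0][None],p[1][None],1).mean())
    print(n,[(round(float(a),2),int(x)) for a,x in zip(A,v)])
E
```

```text
scene [622.6  98.4] inliers<4mm 0.81 352
side [623.9  98.5] inliers<4mm 0.72 291
C [623.25317981  98.46194054]
ring [475.4  86.3  66.8] [3.1 3.1] 148.4 0.082
ring [473.5  84.5  81.9] [3.6 3.6] 150.4 0.093
scene [(-1.3, 214), (-1.28, 209), (-1.26, 204), (-1.24, 201), (-1.22, 196), (-1.2, 193), (-1.18, 192), (-1.16, 199), (-1.14, 215), (-1.12, 224), (-1.1, 200), (-1.08, 149), (-1.06, 136), (-1.04, 166), (-1.02, 217), (-1.0, 243), (-0.98, 249), (-0.96, 250), (-0.94, 248), (-0.92, 246), (-0.9, 246), (-0.88, 246), (-0.86, 246), (-0.84, 247), (-0.82, 248), (-0.8, 247), (-0.78, 246), (-0.76, 246), (-0.74, 247), (-0.72, 246), (-0.7, 246), (-0.68, 245), (-0.66, 241), (-0.64, 221), (-0.62, 160), (-0.6, 112), (-0.58, 135), (-0.56, 194), (-0.54, 233), (-0.52, 244), (-0.5, 245), (-0.48, 246), (-0.46, 247), (-0.44, 247), (-0.42, 248), (-0.4, 248), (-0.38, 247), (-0.36, 248), (-0.34, 248), (-0.32, 248), (-0.3, 248), (-0.28, 246), (-0.26, 240), (-0.24, 228), (-0.22, 219), (-0.2, 222), (-0.18, 221), (-0.16, 210), (-0.14, 194), (-0.12, 187), (-0.1, 196), (-0.08, 194), (-0.06, 183), (-0.04, 169), (-0.0
[... 1873 characters left out ...]
.2, 195), (0.22, 196), (0.24, 198), (0.26, 202), (0.28, 206), (0.3, 209), (0.32, 211), (0.34, 213), (0.36, 213), (0.38, 209), (0.4, 200), (0.42, 182), (0.44, 163), (0.46, 153), (0.48, 161), (0.5, 180), (0.52, 202), (0.54, 211), (0.56, 215), (0.58, 216), (0.6, 216), (0.62, 215), (0.64, 213), (0.66, 213), (0.68, 213), (0.7, 215), (0.72, 215), (0.74, 214), (0.76, 212), (0.78, 210), (0.8, 210), (0.82, 212), (0.84, 212), (0.86, 201), (0.88, 181), (0.9, 154), (0.92, 140), (0.94, 146), (0.96, 169), (0.98, 193), (1.0, 207), (1.02, 212), (1.04, 213), (1.06, 212), (1.08, 211), (1.1, 214), (1.12, 216), (1.14, 217), (1.16, 216), (1.18, 206), (1.2, 188), (1.22, 158), (1.24, 129), (1.26, 109), (1.28, 97)]
```

Measured: axis C ≈ (623, 98.5) and ring top ≈ (474, 85, 82), at radius 150 as expected. The middle notch is at world angle α ≈ -0.085. On the mug's side (+y) the first notch is at α ≈ 0.47, so swivel ≈ +0.555. The mug is at about (440, 430). I'll approach high.

```bash
python3 -m creep '[{"dx":0.4,"dy":-0.68,"dz":0,"rz":0.025,"grip":-1},{"dx":0.4,"dy":-0.68,"dz":0,"rz":0.025,"grip":-1},{"dx":0.4,"dy":-0.68,"dz":0,"rz":0.025,"grip":-1},{"dx":0.4,"dy":-0.68,"dz":0,"rz":0.025,"grip":-1},{"dx":0.4,"dy":-0.68,"dz":0,"rz":0.025,"grip":-1}]'
```

```text
$[0]: bad value
```

```bash
python3 -m creep '[{"dx":0.4,"dy":-0.68,"dz":0.0,"rx":0.0,"ry":0.0,"rz":0.025,"grip":-1.0},{"dx":0.4,"dy":-0.68,"dz":0.0,"rx":0.0,"ry":0.0,"rz":0.025,"grip":-1.0},{"dx":0.4,"dy":-0.68,"dz":0.0,"rx":0.0,"ry":0.0,"rz":0.025,"grip":-1.0},{"dx":0.4,"dy":-0.68,"dz":0.0,"rx":0.0,"ry":0.0,"rz":0.025,"grip":-1.0},{"dx":0.4,"dy":-0.68,"dz":0.0,"rx":0.0,"ry":0.0,"rz":0.025,"grip":-1.0}]'
```

```text
clock: 0.72
eef_pos: [304.1, 362.3, 231.2]
tool_rot: [-3.141, 0.0, 3.074]
force: [1.0, 0.6, 1.2]
width: 85.4
gripper_force: 0.0
```

```bash
python3 -m creep '[{"dx":0.085,"dy":-0.14,"dz":-0.03,"rx":0.0,"ry":0.0,"rz":0.005,"grip":-1.0},{"dx":0.17,"dy":-0.28,"dz":-0.06,"rx":0.0,"ry":0.0,"rz":0.01,"grip":-1.0},{"dx":0.255,"dy":-0.42,"dz":-0.09,"rx":0.0,"ry":0.0,"rz":0.015,"grip":-1.0},{"dx":0.37,"dy":-0.55,"dz":-0.12,"rx":0.0,"ry":0.0,"rz":0.02,"grip":-1.0},{"dx":0.425,"dy":-0.67,"dz":-0.14,"rx":0.0,"ry":0.0,"rz":0.0243,"grip":-1.0}]'
python3 - <<'E'
from cell import ctrl,get_image,get_calibration
import cv2,pickle
s=ctrl.read_state(); c=get_calibration("wrist"); im=get_image("wrist"); pickle.dump(c,open("w1.pkl","wb")); cv2.imwrite("pics/w1.png",im[:,:,::-1]); print(s["eef_pos"],s["tool_rot"])
E
```

```text
clock: 1.35
eef_pos: [469.9, 104.1, 176.5]
tool_rot: [3.141, 0.001, -3.055]
force: [0.7, -0.1, -0.3]
width: 85.6
gripper_force: 0.0
[469.8775999  104.13623589 176.54889069] [ 3.14107280e+00  9.86936592e-04 -3.05508214e+00]
```

View pics/w1.png

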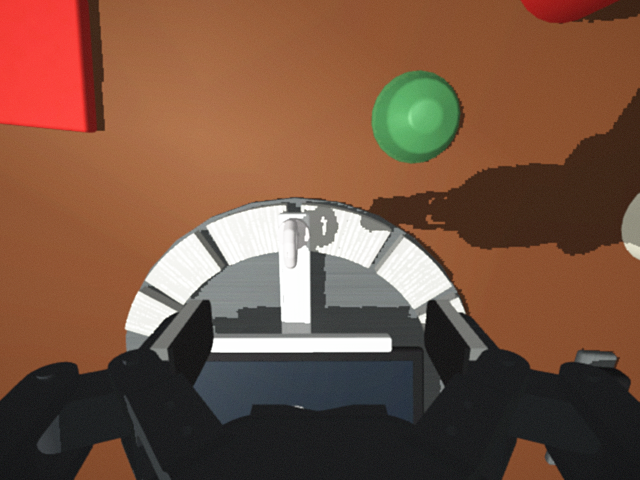

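The wrist view shows the ring edge-on, its top bar running from (291,218) to (290,268). The mug-side first notch runs from (401,230) to (376,265), and the paperweight at (417,117) is well clear.

```bash
python3 - <<'E'
from h import *
import pickle; C=pickle.load(open("w1.pkl","rb")); c=np.array([623.2,98.5])
for nm,u,v,z in[("ring hi",291,219,75),("ring lo",290,268,75),("ring mid",290.7,243,83),("ring mid",290.7,243,70),("arm in",296,325,34),("slot+ o",401,230,19.5),("slot+ i",376,265,19.5),("slot- o",204,233,19.5),("slot- i",220,265,19.5),("weight",420,115,35)]:
    p=plane("wrist",u,v,z,C)[:2]; d=p-c; print(nm,p.round(1),np.hypot(*d).round(1),np.arctan2(d[1],-d[0]).round(3))
E
```

```text
ring hi [455.5  83.3] 168.4 -0.09
ring lo [491.7  85. ] 132.1 -0.102
ring mid [470.5  84.7] 153.3 -0.09
ring mid [474.3  84. ] 149.6 -0.097
arm in [560.1  91.7] 63.4 -0.108
slot+ o [469.2 175.3] 172.1 0.463
slot+ i [502.8 158. ] 134.3 0.459
slot- o [486.7   5.9] 165.0 -0.596
slot- i [514.9  20. ] 133.8 -0.627
weight [376.4 172.1] 257.6 0.29
```

```bash
python3 -m creep '[{"dx":0.01,"dy":-0.048,"dz":-0.02,"rx":0.0,"ry":0.0,"rz":0.001,"grip":-1.0},{"dx":0.01,"dy":-0.048,"dz":-0.08,"rx":0.0,"ry":0.0,"rz":0.001,"grip":-1.0},{"dx":0.01,"dy":-0.048,"dz":-0.12,"rx":0.0,"ry":0.0,"rz":0.001,"grip":-1.0},{"dx":0.01,"dy":-0.048,"dz":-0.14,"rx":0.0,"ry":0.0,"rz":0.001,"grip":-1.0},{"dx":0.01,"dy":-0.048,"dz":-0.14,"rx":0.0,"ry":0.0,"rz":0.001,"grip":-1.0}]'
```

```text
clock: 2.02
eef_pos: [471.9, 86.3, 120.6]
tool_rot: [-3.141, -0.001, -3.05]
force: [0.3, -0.1, -0.4]
width: 85.5
gripper_force: 0.0
```

```bash
python3 -m creep '[{"dx":0.005,"dy":-0.004,"dz":-0.05,"rx":0.0,"ry":0.0,"rz":0.0,"grip":-1.0},{"dx":0.005,"dy":-0.004,"dz":-0.1,"rx":0.0,"ry":0.0,"rz":0.0,"grip":-0.5},{"dx":0.005,"dy":-0.004,"dz":-0.15,"rx":0.0,"ry":0.0,"rz":0.0,"grip":0.0},{"dx":0.005,"dy":-0.004,"dz":-0.157,"rx":0.0,"ry":0.0,"rz":0.0,"grip":0.5},{"dx":0.005,"dy":-0.004,"dz":-0.157,"rx":0.0,"ry":0.0,"rz":0.0,"grip":0.5}]'
python3 - <<'E'
from cell import ctrl,get_image
import cv2
s=ctrl.read_state(); im=get_image("wrist")
cv2.imwrite("pics/w2.png",cv2.resize(im[180:420,170:470,::-1],None,fx=2.5,fy=2.5,interpolation=2)); print(s["eef_pos"],s["tool_rot"],s["width"],s["force"])
E
```

```text
clock: 2.65
eef_pos: [474.7, 84.7, 58.7]
tool_rot: [3.141, 0.001, -3.05]
force: [0.9, -1.1, 0.3]
width: 20.8
gripper_force: 0.0
[474.74623857  84.7362371   58.74427774] [ 3.14149774e+00  7.96573277e-04 -3.05038710e+00] 20.845817154957864 [ 0.92762835 -1.08973879  0.25000799]
```

View pics/w2.png

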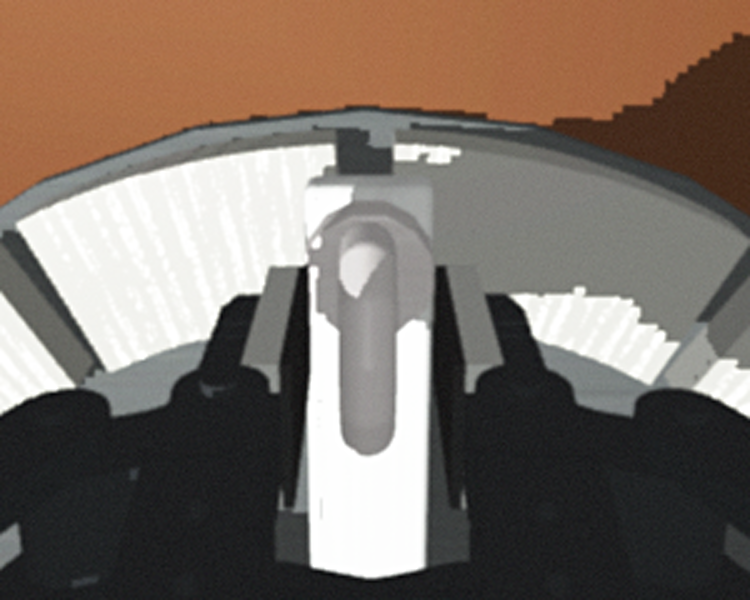

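The ring (x≈368) sits midway between the pads (inner faces 305 and 436), within about 0.4 mm. I'll close.

```bash
python3 -m creep '[{"dx":0.0,"dy":0.0,"dz":0.0,"rx":0.0,"ry":0.0,"rz":0.0,"grip":1.0},{"dx":0.0,"dy":0.0,"dz":0.0,"rx":0.0,"ry":0.0,"rz":0.0,"grip":1.0},{"dx":0.0,"dy":0.0,"dz":0.0,"rx":0.0,"ry":0.0,"rz":0.0,"grip":1.0},{"dx":0.0,"dy":0.0,"dz":0.0,"rx":0.0,"ry":0.0,"rz":0.0,"grip":1.0},{"dx":0.0,"dy":0.0,"dz":0.0,"rx":0.0,"ry":0.0,"rz":0.0,"grip":1.0}]'
```

```text
clock: 3.32
eef_pos: [475.0, 84.7, 59.1]
tool_rot: [3.141, 0.002, -3.051]
force: [-0.1, -1.0, 6.7]
width: 7.1
gripper_force: 58.6
```

```bash
python3 -m creep '[{"dx":0.0,"dy":0.0,"dz":0.006,"rx":0.0,"ry":0.0,"rz":0.0,"grip":1.0},{"dx":0.0,"dy":0.0,"dz":0.013,"rx":0.0,"ry":0.0,"rz":0.0,"grip":1.0},{"dx":0.0,"dy":0.0,"dz":0.02,"rx":0.0,"ry":0.0,"rz":0.0,"grip":1.0},{"dx":0.0,"dy":0.0,"dz":0.027,"rx":0.0,"ry":0.0,"rz":0.0,"grip":1.0},{"dx":0.0,"dy":0.0,"dz":0.032,"rx":0.0,"ry":0.0,"rz":0.0,"grip":1.0}]'
```

```text
clock: 3.95
eef_pos: [474.8, 84.6, 71.0]
tool_rot: [3.141, 0.001, -3.051]
force: [4.9, 0.1, -13.4]
width: 7.2
gripper_force: 58.1
```

```bash
python3 -m creep '[{"dx":0.0,"dy":0.0,"dz":0.0,"rx":0.0,"ry":0.0,"rz":0.0,"grip":1.0},{"dx":0.0,"dy":0.0,"dz":0.0,"rx":0.0,"ry":0.0,"rz":0.0,"grip":1.0},{"dx":0.0,"dy":0.0,"dz":0.0,"rx":0.0,"ry":0.0,"rz":0.0,"grip":1.0},{"dx":0.0,"dy":0.0,"dz":0.0,"rx":0.0,"ry":0.0,"rz":0.0,"grip":1.0},{"dx":0.0,"dy":0.0,"dz":0.0,"rx":0.0,"ry":0.0,"rz":0.0,"grip":1.0}]'; python3 - <<'E'
from cell import ctrl,get_image
import cv2
im=get_image("wrist")
cv2.imwrite("pics/w3.png",im[180:420,170:470,::-1]); 
E
```

```text
clock: 4.58
eef_pos: [474.7, 84.7, 70.9]
tool_rot: [3.141, 0.001, -3.05]
force: [5.1, 0.4, -14.0]
width: 7.5
gripper_force: 58.1
```

View pics/w3.png

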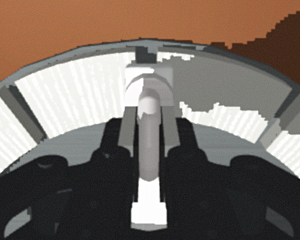

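The ring is up about 12 mm with the spring felt at 14 N, and the pads hold it in the picture around (150,130). Next, the arc waypoints.

```bash
python3 - <<'E'
import numpy as np
a0=-0.093;r=149.
for q in np.r_[np.arange(0.08,.41,.08),.43,.46,.48,.5,.52,.54,.555,.57,.58,.6]:
    print(round(q,3),"dx %.4f dy %.4f rz %.4f"%((-np.cos(a0+q)+np.cos(a0))*r/400,(np.sin(a0+q)-np.sin(a0))*r/400,-q/2/np.pi))
E
```

```text
0.08 dx -0.0016 dy 0.0298 rz -0.0127
0.16 dx -0.0008 dy 0.0595 rz -0.0255
0.24 dx 0.0024 dy 0.0892 rz -0.0382
0.32 dx 0.0079 dy 0.1184 rz -0.0509
0.4 dx 0.0158 dy 0.1472 rz -0.0637
0.43 dx 0.0193 dy 0.1578 rz -0.0684
0.46 dx 0.0232 dy 0.1683 rz -0.0732
0.48 dx 0.0259 dy 0.1752 rz -0.0764
0.5 dx 0.0288 dy 0.1820 rz -0.0796
0.52 dx 0.0318 dy 0.1889 rz -0.0828
0.54 dx 0.0350 dy 0.1956 rz -0.0859
0.555 dx 0.0374 dy 0.2006 rz -0.0883
0.57 dx 0.0400 dy 0.2056 rz -0.0907
0.58 dx 0.0417 dy 0.2089 rz -0.0923
0.6 dx 0.0452 dy 0.2155 rz -0.0955
```

```bash
python3 -m creep '[{"dx":-0.0016,"dy":0.03,"dz":0.002,"rx":0.0,"ry":0.0,"rz":-0.0127,"grip":1.0},{"dx":-0.0008,"dy":0.0595,"dz":0.002,"rx":0.0,"ry":0.0,"rz":-0.0255,"grip":1.0},{"dx":0.0024,"dy":0.089,"dz":0.002,"rx":0.0,"ry":0.0,"rz":-0.0382,"grip":1.0},{"dx":0.0079,"dy":0.1184,"dz":0.002,"rx":0.0,"ry":0.0,"rz":-0.051,"grip":1.0},{"dx":0.0158,"dy":0.147,"dz":0.002,"rx":0.0,"ry":0.0,"rz":-0.0637,"grip":1.0}]'
```

```text
clock: 5.25
eef_pos: [481.1, 142.5, 71.6]
tool_rot: [-3.14, 0.001, 2.83]
force: [6.2, -3.5, -12.4]
width: 7.2
gripper_force: 58.3
```

```bash
python3 -m creep '[{"dx":0.005,"dy":0.014,"dz":0.0,"rx":0.0,"ry":0.0,"rz":-0.0064,"grip":1.0},{"dx":0.0101,"dy":0.028,"dz":0.0,"rx":0.0,"ry":0.0,"rz":-0.0127,"grip":1.0},{"dx":0.0101,"dy":0.028,"dz":-0.003,"rx":0.0,"ry":0.0,"rz":-0.0127,"grip":1.0},{"dx":0.0101,"dy":0.028,"dz":-0.006,"rx":0.0,"ry":0.0,"rz":-0.0127,"grip":1.0},{"dx":0.0101,"dy":0.028,"dz":-0.006,"rx":0.0,"ry":0.0,"rz":-0.0127,"grip":1.0}]'
```

```text
clock: 5.88
eef_pos: [485.3, 154.0, 69.2]
tool_rot: [-3.141, 0.001, 2.753]
force: [5.5, -1.7, -11.8]
width: 7.1
gripper_force: 58.3
```

```bash
python3 -m creep '[{"dx":0.0,"dy":0.0,"dz":-0.001,"rx":0.0,"ry":0.0,"rz":0.0,"grip":1.0},{"dx":0.0,"dy":0.0,"dz":-0.002,"rx":0.0,"ry":0.0,"rz":0.0,"grip":1.0},{"dx":0.0,"dy":0.0,"dz":-0.003,"rx":0.0,"ry":0.0,"rz":0.0,"grip":1.0},{"dx":0.0,"dy":0.0,"dz":-0.003,"rx":0.0,"ry":0.0,"rz":0.0,"grip":1.0},{"dx":0.0,"dy":0.0,"dz":-0.003,"rx":0.0,"ry":0.0,"rz":0.0,"grip":1.0}]'
```

```text
clock: 6.5
eef_pos: [485.4, 154.0, 68.2]
tool_rot: [3.142, 0.001, 2.753]
force: [6.1, -0.7, -11.5]
width: 7.2
gripper_force: 58.4
```

```bash
python3 -m creep '[{"dx":0.0,"dy":0.0,"dz":-0.001,"rx":0.0,"ry":0.0,"rz":0.0,"grip":1.0},{"dx":0.0,"dy":0.0,"dz":-0.002,"rx":0.0,"ry":0.0,"rz":0.0,"grip":1.0},{"dx":0.0,"dy":0.0,"dz":-0.003,"rx":0.0,"ry":0.0,"rz":0.0,"grip":1.0},{"dx":0.0,"dy":0.0,"dz":-0.003,"rx":0.0,"ry":0.0,"rz":0.0,"grip":1.0},{"dx":0.0,"dy":0.0,"dz":-0.003,"rx":0.0,"ry":0.0,"rz":0.0,"grip":1.0}]'
```

```text
clock: 7.12
eef_pos: [485.4, 154.1, 67.5]
tool_rot: [3.141, 0.001, 2.752]
force: [5.0, -2.0, -2.8]
width: 7.1
gripper_force: 59.6
```

The pin now rests on the plate (fz fell to -3). I'll loosen the fingers to about 13 mm so the spring acts freely.

```bash
python3 -m creep '[{"dx":0.0,"dy":0.0,"dz":0.0,"rx":0.0,"ry":0.0,"rz":0.0,"grip":0.72},{"dx":0.0,"dy":0.0,"dz":0.0,"rx":0.0,"ry":0.0,"rz":0.0,"grip":0.72},{"dx":0.0,"dy":0.0,"dz":0.0,"rx":0.0,"ry":0.0,"rz":0.0,"grip":0.72},{"dx":0.0,"dy":0.0,"dz":-0.005,"rx":0.0,"ry":0.0,"rz":0.0,"grip":0.72},{"dx":0.0,"dy":0.0,"dz":-0.005,"rx":0.0,"ry":0.0,"rz":0.0,"grip":0.72}]'
```

```text
clock: 7.75
eef_pos: [484.3, 154.6, 64.7]
tool_rot: [-3.141, -0.001, 2.753]
force: [0.0, -0.4, 0.8]
width: 12.1
gripper_force: 0.0
```

```bash
python3 -m creep '[{"dx":0.0014,"dy":0.0032,"dz":0.0,"rx":0.0,"ry":0.0,"rz":-0.0015,"grip":0.72},{"dx":0.0028,"dy":0.0064,"dz":0.0,"rx":0.0,"ry":0.0,"rz":-0.003,"grip":0.72},{"dx":0.0042,"dy":0.0096,"dz":0.0,"rx":0.0,"ry":0.0,"rz":-0.0045,"grip":0.72},{"dx":0.0056,"dy":0.0128,"dz":0.0,"rx":0.0,"ry":0.0,"rz":-0.006,"grip":0.72},{"dx":0.007,"dy":0.016,"dz":0.0,"rx":0.0,"ry":0.0,"rz":-0.0075,"grip":0.72}]'
```

```text
clock: 8.38
eef_pos: [486.0, 157.6, 64.7]
tool_rot: [-3.136, -0.002, 2.703]
force: [-2.0, -9.5, 3.0]
width: 12.2
gripper_force: 4.8
```

```bash
python3 -m creep '[{"dx":0.0,"dy":0.0,"dz":0.0,"rx":0.0,"ry":0.0,"rz":0.0,"grip":0.72},{"dx":0.0,"dy":0.0,"dz":0.0,"rx":0.0,"ry":0.0,"rz":0.0,"grip":0.72},{"dx":0.0,"dy":0.0,"dz":0.0,"rx":0.0,"ry":0.0,"rz":0.0,"grip":0.72},{"dx":0.0,"dy":0.0,"dz":0.0,"rx":0.0,"ry":0.0,"rz":0.0,"grip":0.72},{"dx":0.0,"dy":0.0,"dz":0.0,"rx":0.0,"ry":0.0,"rz":0.0,"grip":0.72}]'
python3 - <<'E'
from cell import ctrl,get_image
import cv2
im=get_image("wrist"); s=ctrl.read_state(); print(s["eef_pos"],s["tool_rot"],s["force"])
cv2.imwrite("pics/w4.png",cv2.resize(im[180:420,170:470,::-1],None,fx=2.5,fy=2.5,interpolation=2))
E
```

```text
clock: 9.0
eef_pos: [486.1, 157.9, 64.7]
tool_rot: [-3.137, -0.001, 2.703]
force: [-2.6, -7.2, 2.7]
width: 11.8
gripper_force: 3.9
[486.09179926 157.85191471  64.73899577] [-3.13689062e+00 -1.34675909e-03  2.70332690e+00] [-2.02811416 -7.69136601  2.9182883 ]
```

View pics/w4.png

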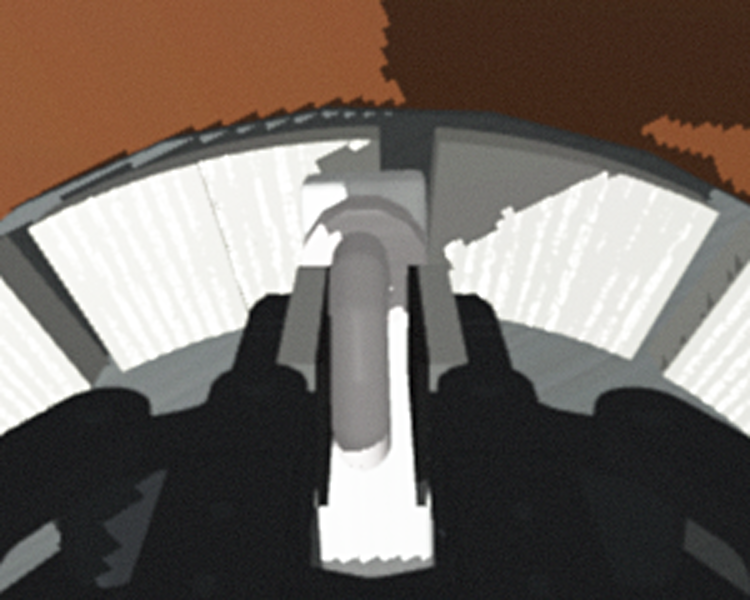

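The picture shows the left finger pushing the ring (x≈360). The notch gap at (408,150) is still about 10 mm ahead, and the force is about 8 N. I'll continue gently.

```bash
python3 -m creep '[{"dx":0.001,"dy":0.0024,"dz":0.0,"rx":0.0,"ry":0.0,"rz":-0.001,"grip":0.72},{"dx":0.002,"dy":0.0048,"dz":0.0,"rx":0.0,"ry":0.0,"rz":-0.002,"grip":0.72},{"dx":0.003,"dy":0.0072,"dz":0.0,"rx":0.0,"ry":0.0,"rz":-0.003,"grip":0.72},{"dx":0.004,"dy":0.0096,"dz":0.0,"rx":0.0,"ry":0.0,"rz":-0.004,"grip":0.72},{"dx":0.005,"dy":0.012,"dz":0.0,"rx":0.0,"ry":0.0,"rz":-0.005,"grip":0.72}]'
```

```text
clock: 9.68
eef_pos: [489.7, 166.0, 65.0]
tool_rot: [3.141, 0.0, 2.674]
force: [1.1, -2.7, -1.1]
width: 12.1
gripper_force: 0.7
```

```bash
python3 -m creep '[{"dx":0.001,"dy":0.002,"dz":0.0,"rx":0.0,"ry":0.0,"rz":0.0,"grip":0.72},{"dx":0.002,"dy":0.004,"dz":0.0,"rx":0.0,"ry":0.0,"rz":-0.001,"grip":0.72},{"dx":0.002,"dy":0.004,"dz":0.0,"rx":0.0,"ry":0.0,"rz":-0.001,"grip":0.72},{"dx":0.002,"dy":0.004,"dz":0.0,"rx":0.0,"ry":0.0,"rz":-0.001,"grip":0.72},{"dx":0.002,"dy":0.004,"dz":0.0,"rx":0.0,"ry":0.0,"rz":-0.001,"grip":0.72}]'
python3 - <<'E'
from cell import ctrl,get_image
import cv2,numpy as np
im=get_image("wrist"); s=ctrl.read_state(); print(s["eef_pos"],s["tool_rot"],s["force"]); b=get_image("side")
o=np.zeros((600,800,3),np.uint8); o[:480,:600]=cv2.resize(im[180:420,170:470,::-1],None,fx=2,fy=2,interpolation=2)
o[360:,500:]=cv2.resize(b[195:275,280:380,::-1],None,fx=3,fy=3,interpolation=2)
cv2.imwrite("pics/w5.png",o)
E
```

```text
clock: 10.3
eef_pos: [490.3, 167.4, 65.0]
tool_rot: [3.141, 0.0, 2.668]
force: [0.1, -2.0, -0.1]
width: 12.0
gripper_force: 0.6
[490.35396248 167.4707976   65.01127328] [3.14136101e+00 6.26661734e-05 2.66801190e+00] [-0.10429583 -1.65483055 -0.69513381]
```

View pics/w5.png

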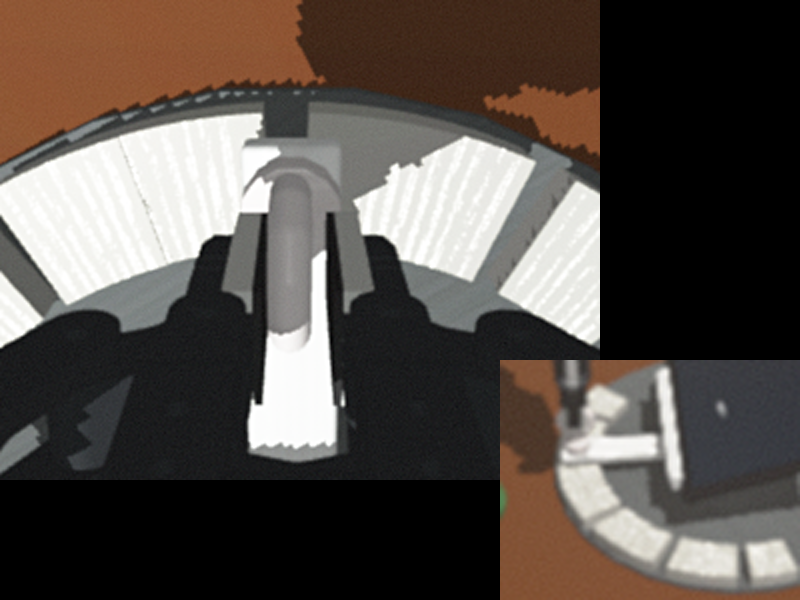

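The arm end (292) against the notch gap (286) matches the offset seen at the middle notch. The ring looks farther away than before, and the force has fallen to 2 N, so the pin seems to have dropped. I'll open, withdraw upwards and measure the ring height.

```bash
python3 -m creep '[{"dx":0.0,"dy":0.0,"dz":0.0,"rx":0.0,"ry":0.0,"rz":0.0,"grip":0.3},{"dx":0.0,"dy":0.0,"dz":0.0,"rx":0.0,"ry":0.0,"rz":0.0,"grip":-0.2},{"dx":0.0,"dy":0.0,"dz":0.0,"rx":0.0,"ry":0.0,"rz":0.0,"grip":-0.2},{"dx":0.0,"dy":0.0,"dz":0.1,"rx":0.0,"ry":0.0,"rz":0.0,"grip":-0.2},{"dx":0.0,"dy":0.0,"dz":0.2,"rx":0.0,"ry":0.0,"rz":0.0,"grip":-0.2}]'
python3 -m creep '[{"dx":-0.05,"dy":0.05,"dz":0.14,"rx":0.0,"ry":0.0,"rz":0.0,"grip":-0.2},{"dx":-0.1,"dy":0.1,"dz":0.28,"rx":0.0,"ry":0.0,"rz":0.0,"grip":-0.2},{"dx":-0.2,"dy":0.2,"dz":0.35,"rx":0.0,"ry":0.0,"rz":0.0,"grip":-0.2},{"dx":-0.3,"dy":0.3,"dz":0.35,"rx":0.0,"ry":0.0,"rz":0.0,"grip":-0.2},{"dx":-0.3,"dy":0.4,"dz":0.35,"rx":0.0,"ry":0.0,"rz":0.0,"grip":-0.2}]'
python3 - <<'E'
from cell import get_image
import cv2,numpy as np
a=get_image("scene");b=get_image("side");cv2.imwrite("pics/s2.png",a[:,:,::-1]);cv2.imwrite("pics/d2.png",b[:,:,::-1])
k=lambda i,x,y:cv2.resize(i[y:y+75,x:x+50],None,fx=8,fy=8,interpolation=2)
cv2.imwrite("pics/crop6.png",np.hstack([k(a,305,235),k(b,275,180)])[:,:,::-1])
E
```

```text
clock: 11.02
eef_pos: [489.8, 167.3, 145.5]
tool_rot: [-3.141, -0.001, 2.668]
force: [0.3, -0.2, 0.1]
width: 51.0
gripper_force: 0.0
clock: 11.65
eef_pos: [366.9, 328.9, 285.8]
tool_rot: [3.141, -0.002, 2.672]
force: [1.1, -0.8, 0.5]
width: 51.3
gripper_force: 0.0
```

View pics/crop6.png

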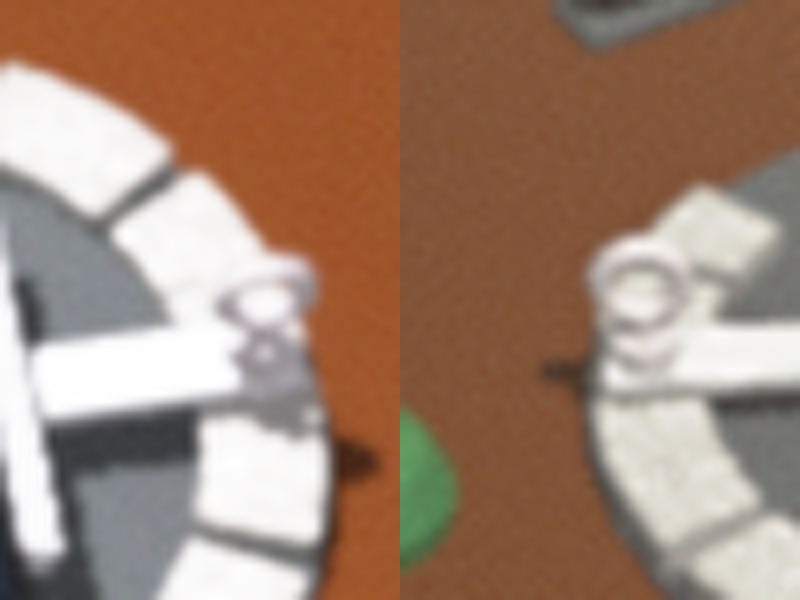

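The ring stands free: its hole centre is at scene (338.5,272.5) and side (305,216).

```bash
python3 - <<'E'
from h import *
for a,b in[((338.5,272.5),(305,216)),((338.8,268.3),(304.8,211)),((338.5,271.5),(304.9,216))]:
    p,e=tri(ray("scene",*a),ray("side",*b)); d=p[:2]-[623.2,98.5]; print(p.round(1),np.round(e,1),np.hypot(*d).round(1),"swivel",(np.arctan2(d[1],-d[0])+.093).round(3))
# project expected ring centre for home/raised
c=np.array([623.2,98.5]); 
for al in(.455,.465):
  for z in(68,77):
    P=np.array([c[0]-150*np.cos(al),c[1]+150*np.sin(al),z,1])
    print(al,z,[((lambda q:(q[:2]/q[2]).round(1).tolist())(np.array(g["mtx"])@(np.linalg.inv(np.array(g["world_from_camera"]))@P)[:3])) for g in(get_calibration("scene"),get_calibration("side"))])
E
```

```text
[490.1 168.4  62.3] [1.8 1.8] 150.3 swivel 0.577
[489.9 167.6  81.5] [1.9 1.9] 150.1 swivel 0.571
[488.9 166.7  64.1] [1.9 1.9] 150.6 swivel 0.563
0.455 68 [[337.5, 270.1], [304.4, 215.4]]
0.455 77 [[337.7, 268.3], [304.3, 212.9]]
0.465 68 [[337.6, 270.6], [304.4, 215.0]]
0.465 77 [[337.8, 268.7], [304.3, 212.6]]
```

The ring centre measures about 64 mm and its top 81.5 mm. That fits the pin home (68 / 82.5) and not a pin resting on a plate (77 / 91). Swivel is about 0.57 at radius 150, matching the notch. Handing in.

```bash
python3 -c "
from cell import ctrl
print(ctrl.finish_job())"
```

```text
the job is handed in; nothing more can be done
None
```

I swung the stand to the first notch on the mug's side (swivel about +0.57 rad) and let go; by camera the pin is home there, the gripper touches nothing and no other object was touched. The job is handed in at about 12 s, but no verdict was returned.

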